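# Find the fullest herb tin by heft and hold it up

### The arm

A 6-joint arm with a two-finger parallel gripper is mounted at the origin on the work surface. World frame = base frame: x ahead of the robot, y to its left, z up, the work surface at z = 0. Lengths are in mm, angles in rad, forces in N, time in s.
With the tool pointing down it reaches from about 275 to 1000 mm from the base axis. Payload 8.4 kg.
Tool frame: the origin (TCP) lies at the very end of the fingers, on their centre line; the grasp point (between the pads) lies 19 mm behind it; z points along the fingers, y is the direction in which the jaws open and shut (so a half turn about z gives the same grasp; the last joint's range is limited). The gripper opens to 85 mm and grips with 20 to 120 N. Pads are 22 mm wide; open, the fingers measure 114 mm over their backs; the gripper's body (76 mm by 85 mm) begins 54 mm behind the grasp point. The pads swing forward as they close: fully open they stand 13 mm farther back than shut.
Start: joints at [-0.002, 0.353, 1.633, -0, 1.155, -0.002], TCP at [625.002, -0, 231.281] pointing down, gripper open.
Joint ranges: [-2.63, 2.63], [-0.92, 2.1], [0.06, 2.66], [-1.3, 4.44], [0, 2.69], [-3.02, 3.02]. Speed limits (rad/s): [2.22, 2.22, 2.79, 3.14, 3.14, 3.14].

### API

Orientations are given as [roll, pitch, yaw] about the fixed x, y, z axes, in that order (R = Rz(yaw) Ry(pitch) Rx(roll)).
In Python, from rig import r gives the robot as it stands.
- The arm moves only by the tool move_arm, never from a script. Its argument "increments" is a list of rows, each an object of numbers: "tx", "ty", "tz": the shift along the tool's x, y, z in cm; "rx", "ry", "rz": the turn, a rotation vector about the tool's x, y, z in degrees; "gripper": the gripper's target within -1 to 1 (fully open at 1, half-way at 0, shut at -1). A call has 1 to 12 rows; each row shifts and turns the commanded pose from where the row before left it, along the tool's axes as they then stand; what a row does not reach is not made up. A row lasts 1/10 s, in which the tool goes at most 50 mm and 8.59 degrees, less where a joint would pass 70% of its speed; a pose out of reach is approached as far as the arm can. A call is refused whole if a number of a shift passes 5 or a number of a turn 8.59, either way. A call with a gripper value outside its range is refused whole. The fingers move at their own pace and stop on an object; "squeeze" is the grip in N (left out, the last holds). Time passes only in rows, so rows that do not move let the fingers close. It gives the time, the measured TCP pose, the force and the opening at its end, in the units of the state.
- r.sense(): the state, without advancing time (a new reading comes with each control period).
- r.grab_frame(name): name is "scene" or "side" or "wrist"; returns (picture, depth): 400x640x3 uint8, red, green, blue; 400x640 float32, mm along the optical axis (not along the pixel's ray), 0 where there is no reading.
- r.camera_model(name): a dict with "fx", "fy", "cx", "cy" (pixels), "k1" (the pictures are not rectified: a ray, as slopes to the right and down, at radius r is drawn at 1 + k1 r^2 times it, then the intrinsics apply), "R" (3x3) and "t" (3): a world point X has camera coordinates R X + t; the wrist camera has in their place "hand_eye" (4x4, takes a point from camera to tool coordinates, whose origin is the TCP and whose axes are the flange's). Camera axes: x right, y down, z forward; pixel columns grow to the right and rows downward; lengths in mm; the calibration is good to about 2 mm. A picture is of the moment at which its call begins: read the wrist's pose just before it. camera_model takes no time and is no camera call.
- r.sign_off(): hands the job in, once; it reports no verdict.
Trained networks look in the newest picture that a camera, given by its name, has taken for a name from the list of things; names that differ only in an ending like _2 or _b are one class to them, and where a whole thing is asked for, a point or a joint stands for the part that bears it (a point fixed in the world has none). Each returns a list of dicts, best first, with "confidence" (0 to 1); they miss things now and then, are a little off and sometimes report something else, mostly with a low value. They report only what shows in the picture. A call takes as long as a camera call. They do not tell look-alikes from the thing itself.
- r.cut_out(query, camera): "mask" (400x640 bool, what is visible of it) and "bbox" ([left, top, right, bottom] in pixels, round what is visible of it).
- r.place_of(query, camera): "location" ([row, column] in pixels: a listed point, or the origin of a listed thing).
The state is a dict: "clock": time; "qpos": joint angles; "qvel": joint speeds; "joint_efforts": joint torques, N m; "eef_pos": TCP position; "tcp_rot": TCP orientation; "contact_force": force on the tool from outside, world axes, zero at the start; "wrist_torque": the same for the moment, N m; "opening": opening from 0.0 (shut) to 1.0 (fully open).
Only numpy, scipy, OpenCV 4.12 (cv2) and the standard library are available. Lean on these libraries where they do the work, as an engineer would, in place of code of your own. Each camera call takes 0.05 s, during which the arm holds its last target. There are 200 camera calls.

### The job

Three identical closed herb tins stand in a row on the dispensing counter: going from the robot's left to its right, lift each one clear of the counter in turn to feel its weight and set it back upright where it stood before lifting the next (the last may stay in the hand if it is the heaviest). Then take the heaviest and finish while still holding it up, upright and still, its bottom at least 15 cm above the counter, with the two lighter tins standing in their places. Do not drop or tip a tin, and leave the brass weight and the wooden stamp between them standing where they are.

Things in the scene. Friction and masses are not known exactly. Their poses are not given: they have to be found in the camera images.
- tin_a: closed plain steel herb tin, a smooth upright cylinder 60 mm in diameter, 90 mm tall, lid fixed shut; origin at the centre of its underside, z up. The three look the same; which one stands at the left, middle or right differs each time, and so do the weights: 0.17 to 0.61 kg, the heaviest at least 0.14 kg above either other
- tin_b: closed plain steel herb tin, a smooth upright cylinder 60 mm in diameter, 90 mm tall, lid fixed shut; origin at the centre of its underside, z up. The row has one tin at the left (y 0.18 to 0.30), one in the middle (y -0.03 to 0.03), one at the right (y -0.30 to -0.18), each at x 0.45 to 0.62
- tin_c: closed plain steel herb tin, a smooth upright cylinder 60 mm in diameter, 90 mm tall, lid fixed shut; origin at the centre of its underside, z up. Weight unknown, like the others
- weight: loose brass weight, 20 mm in diameter, 38 mm tall, standing between the left and the middle tin; origin at the centre of its underside; leave alone
- stamp: loose wooden hand stamp, 19 mm square foot, 54 mm tall, standing between the middle and the right tin; origin at the centre of its underside; leave alone
Mind the look-alikes: they are no part of the job. What is shaped like the tin_c but purple is not meant. Leave any red look-alike of the tin_b alone.

How it is judged:
By the outcome, as a careful person would: the job done as asked, in the order asked, and still so for the second after the job is handed in, while the arm keeps its last pose, push and grip.
It also fails if it takes over 64 s, if anything falls off the work surface, if the arm or the gripper's body presses on something with over 40 N, if the wrist force passes 120 N, or if a joint passes its speed limit or range.

## Working session

There is one attempt and no reset: what is moved stays moved. The work goes in short steps, Python scripts to look and compute and a tool call to move; the robot and the scene stay as the last step left them, time stands still between calls to the robot, and variables do not carry over. Pictures are saved under pics/ and viewed, about 8 in all and at most 12, crops included, and the job is handed in when it is done.

Besides the shell and the picture viewer there is one more tool, called after ">>>" as name([rows], argument=value, ...), one row to a line, values as JSON. move_arm: Moves the arm, as the interface text tells. Its arguments: {"type":"object","properties":{"increments":{"type":"array","items":{"type":"object","properties":{"tx":{"type":"number"},"ty":{"type":"number"},"tz":{"type":"number"},"rx":{"type":"number"},"ry":{"type":"number"},"rz":{"type":"number"},"gripper":{"type":"number"}}}},"squeeze":{"type":"number"}},"required":["increments"]}

```bash
mkdir -p pics; ls; python3 - <<'E'
from rig import r
import cv2,numpy as np
s=r.sense();print(s)
a,d=r.grab_frame("scene");np.savez('scene.npz',a=a,d=d)
b,e=r.grab_frame("side");np.savez('side.npz',a=b,d=e)
cv2.imwrite('pics/1.png',a[:,:,::-1]);cv2.imwrite('pics/2.png',b[:,:,::-1])
for c in("scene","side","wrist"):print(r.camera_model(c))
E
```

```text
pics
{'clock': 0.0, 'qpos': array([-2.42288815e-03,  3.53646024e-01,  1.63413968e+00,  1.11791814e-05,
        1.15519594e+00, -2.37277636e-03]), 'qvel': array([ 0.00010741,  0.00044762, -0.00131369,  0.00015603,  0.00061215,
       -0.00147516]), 'joint_efforts': array([-2.03471049e-03, -6.05236173e+01, -3.42063046e+01, -2.62302356e-04,
        9.48130677e-03,  3.61521288e-06]), 'eef_pos': array([ 6.24522038e+02, -9.64061304e-03,  2.30560634e+02]), 'tcp_rot': array([-3.14020369e+00, -1.35170003e-05,  1.57074169e+00]), 'contact_force': array([-0.32822388,  0.16158204, -0.43440806]), 'wrist_torque': array([-0.05386073, -0.03119056, -0.00449963]), 'opening': 0.9986879517962418}
{'fx': 385.9461892302532, 'fy': 385.9461892302532, 'cx': 322.82725713049246, 'cy': 198.43684456248943, 'k1': -0.01608161854596575, 'R': array([[ 0.74585861,  0.66609733,  0.00304697],
       [ 0.50920264, -0.56721577, -0.64728583],
       [-0.42942707,  0.48433523, -0.76224128]]), 't': array([-365.13196265, -249.59130903, 1131.87025146])}
{'fx': 515.7248932238701, 'fy': 515.7248932238701, 'cx': 308.4069625952526, 'cy': 186.44894456145352, 'k1': -0.05605395121709833, 'R': array([[-0.93824647, -0.3459321 ,  0.00495463],
       [-0.22576889,  0.60135949, -0.7664171 ],
       [ 0.26214876, -0.72020674, -0.64232413]]), 't': array([489.06143524, 156.70207469, 841.92726846])}
{'fx': 357.6308384771418, 'fy': 357.6308384771418, 'cx': 323.09298994725424, 'cy': 204.45174226105388, 'k1': 0.012259718484333042, 'hand_eye': array([[ 6.47657681e-04, -9.65221097e-01, -2.61434151e-01,
         6.74020312e+01],
       [ 9.99999648e-01,  4.85462118e-04,  6.84987688e-04,
        -2.29550255e-01],
       [-5.34248191e-04, -2.61434502e-01,  9.65221071e-01,
        -1.42293432e+02],
       [ 0.00000000e+00,  0.00000000e+00,  0.00000000e+00,
         1.00000000e+00]])}
```

View pics/1.png

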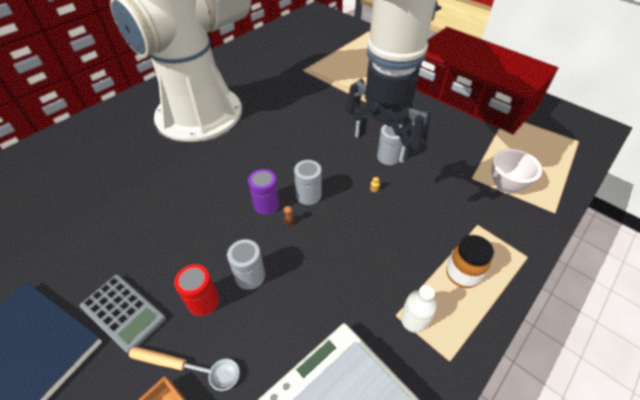

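View pics/2.png

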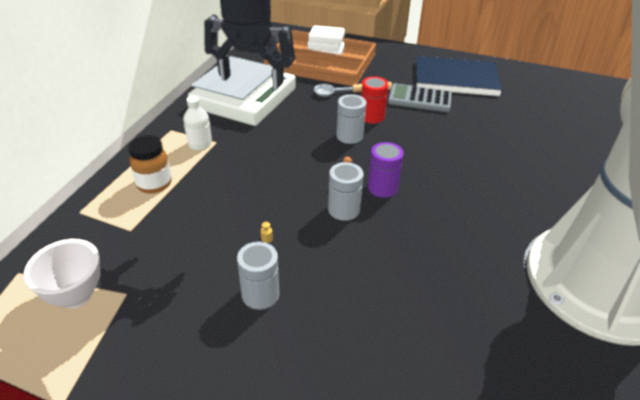

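The scene view shows grey tins at about (393,145), (308,182) and (246,264). The look-alikes are purple at (264,192) and red at (197,290). The weight is at (375,184) and the stamp at (288,214). In the side view all three grey tins are unobstructed, at (259,275), (346,190) and (351,118).

```bash
cat > h.py <<'E'
import numpy as np,cv2
from scipy.optimize import least_squares
def world(m,d):
    v,u=np.mgrid[0:400,0:640].astype(np.float32)
    K=np.array([[m['fx'],0,m['cx']],[0,m['fy'],m['cy']],[0,0,1]])
    p=cv2.undistortPoints(np.stack([u.ravel(),v.ravel()],1)[:,None].astype(np.float64),K,np.array([m['k1'],0,0,0,0])).reshape(400,640,2)
    c=np.dstack([p*d[...,None],d]); return (c-m['t'])@m['R']
def fit(P,rad):
    f=lambda c:np.hypot(P[:,0]-c[0],P[:,1]-c[1])-rad
    return least_squares(f,P[:,:2].mean(0)+0,loss='soft_l1',f_scale=2)
E
python3 - <<'E'
from rig import r
from h import *
for c in("side","scene"):
    z=np.load(c+'.npz');a,d=z['a'],z['d'];W=world(r.camera_model(c),d)
    ok=(d>0)&(W[...,2]>8)&(W[...,2]<100)&(W[...,0]>380)&(W[...,0]<700)&(abs(W[...,1])<370)
    edge=cv2.morphologyEx(d,cv2.MORPH_GRADIENT,np.ones((3,3)))<25
    n,l,st,_=cv2.connectedComponentsWithStats((ok&edge).astype(np.uint8))
    print(c,'floor z',np.median(W[...,2][(d>0)&(abs(W[...,2])<8)]))
    for i in range(1,n):
        if st[i,4]<25: continue
        P=W[l==i]; rgb=np.median(a[l==i],0)
        top=P[P[:,2]>np.percentile(P[:,2],97)-6]
        s=P[(P[:,2]>12)&(P[:,2]<78)]
        print(st[i],rgb,'med',np.median(P,0).round(),'zmax',np.percentile(P[:,2],97).round(1),'topc',((top.min(0)+top.max(0))/2)[:2].round(1),np.ptp(top,axis=0)[:2].round(), 'fit',fit(s,30).x.round(1) if len(s)>20 else '')
E
```

```text
side floor z 0.5398849530317156
[362  78  26  43 809] [168.  34.  32.] med [ 483. -329.   68.] zmax 92.8 topc [ 489.  -345.2] [53. 48.] fit [ 490.8 -353.2]
[ 338   96   27   46 1057] [134. 142. 146.] med [ 511. -232.   63.] zmax 92.5 topc [ 514.9 -249.9] [54. 54.] fit [ 516.9 -255.7]
[ 369  143   32   53 1176] [104.  53. 140.] med [403. -80.  69.] zmax 92.1 topc [ 404.9 -101.2] [49. 57.] fit [ 402.9 -105.3]
[ 329  164   33   54 1433] [135. 143. 147.] med [452.   6.  68.] zmax 92.0 topc [455.3 -13.7] [56. 56.] fit [456.6 -17.2]
[261 223  11  18 128] [193.5 157.   77.5] med [559. 111.  23.] zmax 37.9 topc [560.  107.9] [9. 9.] fit [571.6  83.7]
[ 238  243   41   64 2096] [137. 145. 149.] med [513. 239.  78.] zmax 91.5 topc [519.9 222.7] [57. 59.] fit [521.9 220.5]
scene floor z 0.9733290213589174
[378 126  22  38 580] [154. 158. 163.] med [531. 195.  59.] zmax 92.0 topc [521.7 204.6] [51. 32.] fit [521.9 220.8]
[295 161  26  43 881] [150. 152. 155.] med [470. -32.  75.] zmax 92.5 topc [460.2 -19.2] [56. 57.] fit [456.7 -16.5]
[249 171  30  43 919] [121.  57. 153.] med [ 421. -116.   76.] zmax 92.4 topc [ 407.  -106.9] [53. 55.] fit [ 403.1 -104.8]
[370 178   8  13  61] [220. 173.  77.] med [565.  99.  22.] zmax 38.9 topc [564.4 101.6] [6. 6.] fit [546.7 123. ]
[283 207  10  18  99] [127.  80.  50.] med [ 485. -110.   23.] zmax 54.6 topc [ 483.3 -108. ] [10. 11.] fit [460.3 -92. ]
[ 228  241   36   47 1210] [148. 151. 153.] med [ 533. -263.   89.] zmax 92.3 topc [ 520.1 -257.2] [58. 56.] fit [ 516.7 -255.4]
[ 177  266   42   48 1025] [152.  35.  32.] med [ 514. -352.   89.] zmax 92.4 topc [ 494.4 -347.4] [57. 44.] fit [ 492.1 -351.8]
```

Both cameras agree to within 1 mm: left (522, 220.6), middle (456.7, -17), right (516.8, -255.5). The jaws open along world x, which keeps clear of every neighbour. Tool x is world +y, and tool y is world +x.

>>> move_arm([
  {"tx":1.1,"ty":-0.5,"gripper":1},
  {"tx":2.5,"ty":-1.2},
  {"tx":3.5,"ty":-1.6},
  {"tx":3.5,"ty":-1.6},
  {"tx":3.5,"ty":-1.6},
  {"tx":3.5,"ty":-1.6},
  {"tx":2.5,"ty":-1.2},
  {"tx":1.5,"ty":-0.7},
  {"tx":0.5,"ty":-0.3},
  {"tz":1.5},
  {"tz":2.5},
  {"tz":2.5},
], squeeze=40)

```text
invalid input
```

>>> move_arm([
  {"tx":1.1,"ty":-0.5,"tz":0,"rx":0,"ry":0,"rz":0,"gripper":1},
  {"tx":2.5,"ty":-1.2,"tz":0,"rx":0,"ry":0,"rz":0,"gripper":1},
  {"tx":3.5,"ty":-1.6,"tz":0,"rx":0,"ry":0,"rz":0,"gripper":1},
  {"tx":3.5,"ty":-1.6,"tz":0,"rx":0,"ry":0,"rz":0,"gripper":1},
  {"tx":3.5,"ty":-1.6,"tz":0,"rx":0,"ry":0,"rz":0,"gripper":1},
  {"tx":3.5,"ty":-1.6,"tz":0,"rx":0,"ry":0,"rz":0,"gripper":1},
  {"tx":2.5,"ty":-1.2,"tz":0,"rx":0,"ry":0,"rz":0,"gripper":1},
  {"tx":1.5,"ty":-0.7,"tz":0,"rx":0,"ry":0,"rz":0,"gripper":1},
  {"tx":0.5,"ty":-0.3,"tz":0,"rx":0,"ry":0,"rz":0,"gripper":1},
  {"tx":0,"ty":0,"tz":1.5,"rx":0,"ry":0,"rz":0,"gripper":1},
  {"tx":0,"ty":0,"tz":2.5,"rx":0,"ry":0,"rz":0,"gripper":1},
  {"tx":0,"ty":0,"tz":2.5,"rx":0,"ry":0,"rz":0,"gripper":1},
], squeeze=60)

```text
clock: 1.3
eef_pos: [522.6, 220.4, 165.9]
tcp_rot: [3.14, -0.0, 1.57]
contact_force: [1.0, 0.7, 0.3]
opening: 0.999
```

>>> move_arm([
  {"tx":0,"ty":0,"tz":2,"rx":0,"ry":0,"rz":0,"gripper":1},
  {"tx":0,"ty":0,"tz":2,"rx":0,"ry":0,"rz":0,"gripper":1},
  {"tx":0,"ty":0,"tz":2,"rx":0,"ry":0,"rz":0,"gripper":1},
  {"tx":0,"ty":0,"tz":2,"rx":0,"ry":0,"rz":0,"gripper":1},
  {"tx":0,"ty":0,"tz":2,"rx":0,"ry":0,"rz":0,"gripper":1},
  {"tx":0,"ty":0,"tz":1.5,"rx":0,"ry":0,"rz":0,"gripper":1},
  {"tx":0,"ty":0,"tz":1,"rx":0,"ry":0,"rz":0,"gripper":1},
  {"tx":0,"ty":0,"tz":0.5,"rx":0,"ry":0,"rz":0,"gripper":1},
  {"tx":0,"ty":0,"tz":0,"rx":0,"ry":0,"rz":0,"gripper":1},
])

```text
clock: 2.2
eef_pos: [522.0, 220.8, 36.0]
tcp_rot: [-3.141, 0.0, 1.571]
contact_force: [0.9, 0.1, -0.7]
opening: 1.001
```

```bash
cat > st.py <<'E'
from rig import r
import numpy as np,sys
F=[]
for i in range(int(sys.argv[1])):
    r.grab_frame("wrist"); s=r.sense(); F.append(s['contact_force'])
F=np.array(F); print(s['clock'],s['eef_pos'].round(2),s['tcp_rot'].round(4),s['opening'],'F',F.mean(0).round(2),F.std(0).round(2),'T',s['wrist_torque'].round(3))
E
python3 st.py 3
```

```text
2.35 [522.57 221.22  37.  ] [ 3.1405e+00 -5.0000e-04  1.5709e+00] 1.0012850693480835 F [ 0.18  0.38 -0.2 ] [0.6  0.45 0.07] T [ 0.031  0.045 -0.075]
```

>>> move_arm([
  {"tx":0,"ty":0,"tz":0,"rx":0,"ry":0,"rz":0,"gripper":0.5},
  {"tx":0,"ty":0,"tz":0,"rx":0,"ry":0,"rz":0,"gripper":0.5},
  {"tx":0,"ty":0,"tz":0,"rx":0,"ry":0,"rz":0,"gripper":0.5},
  {"tx":0,"ty":0,"tz":0,"rx":0,"ry":0,"rz":0,"gripper":0},
  {"tx":0,"ty":0,"tz":0,"rx":0,"ry":0,"rz":0,"gripper":-0.5},
  {"tx":0,"ty":0,"tz":0,"rx":0,"ry":0,"rz":0,"gripper":-1},
  {"tx":0,"ty":0,"tz":0,"rx":0,"ry":0,"rz":0,"gripper":-1},
  {"tx":0,"ty":0,"tz":0,"rx":0,"ry":0,"rz":0,"gripper":-1},
], squeeze=60)

```text
clock: 3.15
eef_pos: [522.3, 221.2, 36.9]
tcp_rot: [3.141, -0.0, 1.571]
contact_force: [-0.6, -0.5, 5.8]
opening: 0.686
```

```bash
python3 st.py 3
```

```text
3.3 [522.34 221.13  36.92] [ 3.1410e+00 -3.0000e-04  1.5708e+00] 0.6880498760395877 F [-0.41 -0.38  6.42] [0.26 0.6  0.28] T [-0.104  0.258  0.006]
```

>>> move_arm([
  {"tx":0,"ty":0,"tz":-0.3,"rx":0,"ry":0,"rz":0,"gripper":-1},
  {"tx":0,"ty":0,"tz":-0.7,"rx":0,"ry":0,"rz":0,"gripper":-1},
  {"tx":0,"ty":0,"tz":-1,"rx":0,"ry":0,"rz":0,"gripper":-1},
  {"tx":0,"ty":0,"tz":-1,"rx":0,"ry":0,"rz":0,"gripper":-1},
  {"tx":0,"ty":0,"tz":-1,"rx":0,"ry":0,"rz":0,"gripper":-1},
  {"tx":0,"ty":0,"tz":-0.7,"rx":0,"ry":0,"rz":0,"gripper":-1},
  {"tx":0,"ty":0,"tz":-0.3,"rx":0,"ry":0,"rz":0,"gripper":-1},
  {"tx":0,"ty":0,"tz":0,"rx":0,"ry":0,"rz":0,"gripper":-1},
  {"tx":0,"ty":0,"tz":0,"rx":0,"ry":0,"rz":0,"gripper":-1},
])

```text
clock: 4.2
eef_pos: [521.9, 220.9, 86.1]
tcp_rot: [-3.141, 0.0, 1.571]
contact_force: [-0.3, -0.1, -1.1]
opening: 0.689
```

```bash
python3 st.py 10
```

```text
4.7 [521.98 220.98  86.21] [-3.1415e+00  1.0000e-04  1.5708e+00] 0.6942974054216251 F [-0.27 -0.22 -1.67] [0.34 0.42 0.69] T [0.021 0.002 0.034]
```

```bash
python3 st.py 10; python3 - <<'E'
from rig import r
import cv2
a,d=r.grab_frame("side");cv2.imwrite('pics/3.png',cv2.resize(a[100:360,150:450,::-1],None,fx=2,fy=2))
E
```

```text
5.2 [522.02 221.02  86.31] [ 3.1415 -0.      1.5708] 0.6914015916494096 F [-0.19  0.06 -1.61] [0.27 0.46 0.32] T [ 0.005  0.027 -0.002]
```

View pics/3.png

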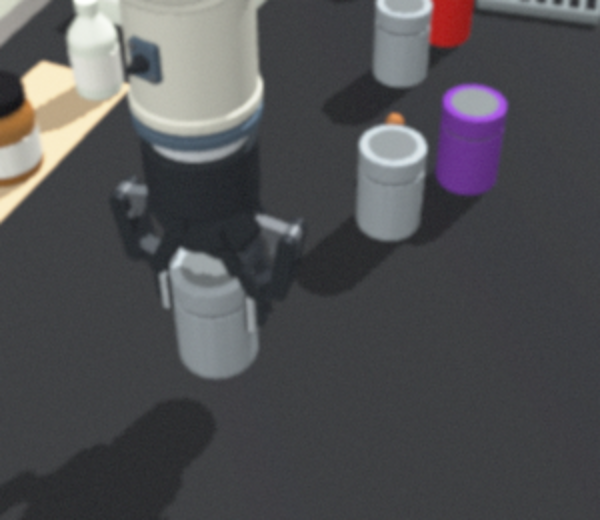

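The left tin is held upright and clear of the counter, seen at (215,310) in the crop. It weighs about 1.6 N. Next I set it back.

>>> move_arm([
  {"tx":0,"ty":0,"tz":0.4,"rx":0,"ry":0,"rz":0,"gripper":-1},
  {"tx":0,"ty":0,"tz":1,"rx":0,"ry":0,"rz":0,"gripper":-1},
  {"tx":0,"ty":0,"tz":1,"rx":0,"ry":0,"rz":0,"gripper":-1},
  {"tx":0,"ty":0,"tz":1,"rx":0,"ry":0,"rz":0,"gripper":-1},
  {"tx":0,"ty":0,"tz":0.8,"rx":0,"ry":0,"rz":0,"gripper":-1},
  {"tx":0,"ty":0,"tz":0.4,"rx":0,"ry":0,"rz":0,"gripper":-1},
  {"tx":0,"ty":0,"tz":0.2,"rx":0,"ry":0,"rz":0,"gripper":-1},
  {"tx":0,"ty":0,"tz":0.1,"rx":0,"ry":0,"rz":0,"gripper":-1},
  {"tx":0,"ty":0,"tz":0,"rx":0,"ry":0,"rz":0,"gripper":-1},
  {"tx":0,"ty":0,"tz":0,"rx":0,"ry":0,"rz":0,"gripper":-1},
])

```text
clock: 6.25
eef_pos: [522.2, 221.1, 37.6]
tcp_rot: [3.141, -0.0, 1.571]
contact_force: [-0.6, 0.5, -1.4]
opening: 0.691
```

```bash
python3 st.py 3
```

```text
6.4 [522.19 221.09  37.58] [ 3.1411e+00 -2.0000e-04  1.5708e+00] 0.6933153859303867 F [ 0.04 -0.03 -1.8 ] [0.61 0.25 0.46] T [0.021 0.007 0.004]
```

>>> move_arm([
  {"tx":0,"ty":0,"tz":0.1,"rx":0,"ry":0,"rz":0,"gripper":-1},
  {"tx":0,"ty":0,"tz":0,"rx":0,"ry":0,"rz":0,"gripper":-1},
  {"tx":0,"ty":0,"tz":0,"rx":0,"ry":0,"rz":0,"gripper":-1},
])

```text
clock: 6.7
eef_pos: [522.2, 221.1, 36.9]
tcp_rot: [3.141, -0.0, 1.571]
contact_force: [-1.2, -0.9, 5.4]
opening: 0.686
```

```bash
python3 st.py 3
```

```text
6.85 [522.28 221.08  36.94] [ 3.1410e+00 -2.0000e-04  1.5708e+00] 0.6892077864719408 F [-0.91 -0.71  5.89] [0.3  0.41 0.1 ] T [-0.08   0.415  0.011]
```

Contact is confirmed, so I release and rise.

>>> move_arm([
  {"tx":0,"ty":0,"tz":0,"rx":0,"ry":0,"rz":0,"gripper":0.6},
  {"tx":0,"ty":0,"tz":0,"rx":0,"ry":0,"rz":0,"gripper":1},
  {"tx":0,"ty":0,"tz":0,"rx":0,"ry":0,"rz":0,"gripper":1},
  {"tx":0,"ty":0,"tz":0,"rx":0,"ry":0,"rz":0,"gripper":1},
  {"tx":0,"ty":0,"tz":0,"rx":0,"ry":0,"rz":0,"gripper":1},
  {"tx":0,"ty":0,"tz":0,"rx":0,"ry":0,"rz":0,"gripper":1},
  {"tx":0,"ty":0,"tz":0,"rx":0,"ry":0,"rz":0,"gripper":1},
])

```text
clock: 7.55
eef_pos: [522.0, 221.0, 36.3]
tcp_rot: [-3.142, -0.0, 1.571]
contact_force: [-0.3, 0.6, -0.8]
opening: 1.003
```

>>> move_arm([
  {"tx":0,"ty":0,"tz":-0.5,"rx":0,"ry":0,"rz":0,"gripper":1},
  {"tx":0,"ty":0,"tz":-1.5,"rx":0,"ry":0,"rz":0,"gripper":1},
  {"tx":0,"ty":0,"tz":-2,"rx":0,"ry":0,"rz":0,"gripper":1},
  {"tx":0,"ty":0,"tz":-2,"rx":0,"ry":0,"rz":0,"gripper":1},
  {"tx":0,"ty":0,"tz":-2,"rx":0,"ry":0,"rz":0,"gripper":1},
  {"tx":0,"ty":0,"tz":-2,"rx":0,"ry":0,"rz":0,"gripper":1},
  {"tx":0,"ty":0,"tz":-1,"rx":0,"ry":0,"rz":0,"gripper":1},
  {"tx":0,"ty":0,"tz":0,"rx":0,"ry":0,"rz":0,"gripper":1},
])

```text
clock: 8.35
eef_pos: [523.0, 221.4, 148.4]
tcp_rot: [3.138, -0.001, 1.571]
contact_force: [-0.3, -1.3, -0.2]
opening: 0.998
```

>>> move_arm([
  {"tx":-1.2,"ty":-0.4,"tz":0,"rx":0,"ry":0,"rz":0,"gripper":1},
  {"tx":-2.5,"ty":-0.7,"tz":0,"rx":0,"ry":0,"rz":0,"gripper":1},
  {"tx":-3.4,"ty":-0.9,"tz":0,"rx":0,"ry":0,"rz":0,"gripper":1},
  {"tx":-3.4,"ty":-0.9,"tz":0,"rx":0,"ry":0,"rz":0,"gripper":1},
  {"tx":-3.4,"ty":-0.9,"tz":0,"rx":0,"ry":0,"rz":0,"gripper":1},
  {"tx":-3.4,"ty":-0.9,"tz":0,"rx":0,"ry":0,"rz":0,"gripper":1},
  {"tx":-3,"ty":-0.8,"tz":0,"rx":0,"ry":0,"rz":0,"gripper":1},
  {"tx":-2,"ty":-0.6,"tz":0,"rx":0,"ry":0,"rz":0,"gripper":1},
  {"tx":-1,"ty":-0.3,"tz":0,"rx":0,"ry":0,"rz":0,"gripper":1},
  {"tx":-0.5,"ty":-0.1,"tz":0,"rx":0,"ry":0,"rz":0,"gripper":1},
  {"tx":0,"ty":0,"tz":0,"rx":0,"ry":0,"rz":0,"gripper":1},
  {"tx":0,"ty":0,"tz":0,"rx":0,"ry":0,"rz":0,"gripper":1},
])

```text
clock: 9.55
eef_pos: [457.2, -16.5, 146.1]
tcp_rot: [-3.141, -0.0, 1.571]
contact_force: [-0.7, -0.4, 0.2]
opening: 1.002
```

```bash
python3 st.py 4; python3 - <<'E'
from rig import r
from h import *
a,d=r.grab_frame("side");W=world(r.camera_model("side"),d)
for n,(x,y) in dict(L=(522,221),M=(456.7,-17),R=(517,-255)).items():
    m=(d>0)&(np.hypot(W[...,0]-x,W[...,1]-y)<45)&(W[...,2]>12)&(W[...,2]<78)
    P=W[m]; print(n,len(P),fit(P,30).x.round(1))
E
```

```text
9.75 [457.16 -16.41 146.24] [-3.1416e+00 -1.0000e-04  1.5718e+00] 1.0035348003515012 F [ 0.28 -0.33 -0.02] [0.47 0.37 0.28] T [0.014 0.006 0.046]
L 1072 [521.3 220.5]
M 890 [456.7 -17.3]
R 670 [ 516.8 -255.8]
```

>>> move_arm([
  {"tx":0,"ty":0,"tz":1,"rx":0,"ry":0,"rz":0,"gripper":1},
  {"tx":0,"ty":0,"tz":2,"rx":0,"ry":0,"rz":0,"gripper":1},
  {"tx":0,"ty":0,"tz":2,"rx":0,"ry":0,"rz":0,"gripper":1},
  {"tx":0,"ty":0,"tz":2,"rx":0,"ry":0,"rz":0,"gripper":1},
  {"tx":0,"ty":0,"tz":2,"rx":0,"ry":0,"rz":0,"gripper":1},
  {"tx":0,"ty":0,"tz":1,"rx":0,"ry":0,"rz":0,"gripper":1},
  {"tx":0,"ty":0,"tz":0.7,"rx":0,"ry":0,"rz":0,"gripper":1},
  {"tx":0,"ty":0,"tz":0.3,"rx":0,"ry":0,"rz":0,"gripper":1},
  {"tx":0,"ty":0,"tz":0,"rx":0,"ry":0,"rz":0,"gripper":1},
  {"tx":0,"ty":0,"tz":0,"rx":0,"ry":0,"rz":0,"gripper":0.5},
  {"tx":0,"ty":0,"tz":0,"rx":0,"ry":0,"rz":0,"gripper":0.5},
  {"tx":0,"ty":0,"tz":0,"rx":0,"ry":0,"rz":0,"gripper":0.5},
])

```text
clock: 11.0
eef_pos: [457.4, -17.0, 36.8]
tcp_rot: [3.141, 0.0, 1.571]
contact_force: [0.9, -0.1, -0.8]
opening: 0.751
```

>>> move_arm([
  {"tx":0,"ty":0,"tz":0,"rx":0,"ry":0,"rz":0,"gripper":0},
  {"tx":0,"ty":0,"tz":0,"rx":0,"ry":0,"rz":0,"gripper":-0.5},
  {"tx":0,"ty":0,"tz":0,"rx":0,"ry":0,"rz":0,"gripper":-1},
  {"tx":0,"ty":0,"tz":0,"rx":0,"ry":0,"rz":0,"gripper":-1},
  {"tx":0,"ty":0,"tz":0,"rx":0,"ry":0,"rz":0,"gripper":-1},
])

```text
clock: 11.5
eef_pos: [457.5, -17.0, 37.0]
tcp_rot: [3.141, 0.0, 1.571]
contact_force: [-0.7, 0.0, 8.3]
opening: 0.691
```

>>> move_arm([
  {"tx":0,"ty":0,"tz":-0.3,"rx":0,"ry":0,"rz":0,"gripper":-1},
  {"tx":0,"ty":0,"tz":-0.7,"rx":0,"ry":0,"rz":0,"gripper":-1},
  {"tx":0,"ty":0,"tz":-1,"rx":0,"ry":0,"rz":0,"gripper":-1},
  {"tx":0,"ty":0,"tz":-1,"rx":0,"ry":0,"rz":0,"gripper":-1},
  {"tx":0,"ty":0,"tz":-1,"rx":0,"ry":0,"rz":0,"gripper":-1},
  {"tx":0,"ty":0,"tz":-0.7,"rx":0,"ry":0,"rz":0,"gripper":-1},
  {"tx":0,"ty":0,"tz":-0.3,"rx":0,"ry":0,"rz":0,"gripper":-1},
  {"tx":0,"ty":0,"tz":0,"rx":0,"ry":0,"rz":0,"gripper":-1},
  {"tx":0,"ty":0,"tz":0,"rx":0,"ry":0,"rz":0,"gripper":-1},
  {"tx":0,"ty":0,"tz":0,"rx":0,"ry":0,"rz":0,"gripper":-1},
])

```text
clock: 12.5
eef_pos: [456.7, -17.0, 85.9]
tcp_rot: [-3.141, -0.0, 1.571]
contact_force: [0.4, -0.2, -2.1]
opening: 0.69
```

```bash
python3 st.py 16
```

```text
13.3 [456.98 -16.98  86.28] [-3.1416  0.      1.5708] 0.6913647391261287 F [-0.08 -0.05 -2.38] [0.61 0.4  0.53] T [ 0.    -0.015  0.021]
```

The middle tin weighs about 2.4 N, and I set it back the same way.

>>> move_arm([
  {"tx":0,"ty":0,"tz":0.4,"rx":0,"ry":0,"rz":0,"gripper":-1},
  {"tx":0,"ty":0,"tz":1,"rx":0,"ry":0,"rz":0,"gripper":-1},
  {"tx":0,"ty":0,"tz":1,"rx":0,"ry":0,"rz":0,"gripper":-1},
  {"tx":0,"ty":0,"tz":1,"rx":0,"ry":0,"rz":0,"gripper":-1},
  {"tx":0,"ty":0,"tz":0.8,"rx":0,"ry":0,"rz":0,"gripper":-1},
  {"tx":0,"ty":0,"tz":0.4,"rx":0,"ry":0,"rz":0,"gripper":-1},
  {"tx":0,"ty":0,"tz":0.2,"rx":0,"ry":0,"rz":0,"gripper":-1},
  {"tx":0,"ty":0,"tz":0.1,"rx":0,"ry":0,"rz":0,"gripper":-1},
  {"tx":0,"ty":0,"tz":0.1,"rx":0,"ry":0,"rz":0,"gripper":-1},
  {"tx":0,"ty":0,"tz":0,"rx":0,"ry":0,"rz":0,"gripper":-1},
  {"tx":0,"ty":0,"tz":0,"rx":0,"ry":0,"rz":0,"gripper":-1},
])

```text
clock: 14.4
eef_pos: [457.1, -17.0, 37.0]
tcp_rot: [3.141, 0.0, 1.571]
contact_force: [-3.5, 0.1, 7.6]
opening: 0.69
```

```bash
python3 st.py 3
```

```text
14.55 [457.1  -16.98  37.05] [3.1413 0.     1.5708] 0.6890693421908242 F [-2.44  0.7   6.85] [0.27 0.51 0.07] T [0.046 0.71  0.   ]
```

>>> move_arm([
  {"tx":0,"ty":0,"tz":0,"rx":0,"ry":0,"rz":0,"gripper":0.6},
  {"tx":0,"ty":0,"tz":0,"rx":0,"ry":0,"rz":0,"gripper":1},
  {"tx":0,"ty":0,"tz":0,"rx":0,"ry":0,"rz":0,"gripper":1},
  {"tx":0,"ty":0,"tz":0,"rx":0,"ry":0,"rz":0,"gripper":1},
  {"tx":0,"ty":0,"tz":0,"rx":0,"ry":0,"rz":0,"gripper":1},
  {"tx":0,"ty":0,"tz":0,"rx":0,"ry":0,"rz":0,"gripper":1},
  {"tx":0,"ty":0,"tz":0,"rx":0,"ry":0,"rz":0,"gripper":1},
])

```text
clock: 15.25
eef_pos: [457.0, -17.0, 36.3]
tcp_rot: [-3.142, -0.0, 1.571]
contact_force: [0.9, 0.1, -0.5]
opening: 0.998
```

>>> move_arm([
  {"tx":0,"ty":0,"tz":-0.5,"rx":0,"ry":0,"rz":0,"gripper":1},
  {"tx":0,"ty":0,"tz":-1.5,"rx":0,"ry":0,"rz":0,"gripper":1},
  {"tx":0,"ty":0,"tz":-2,"rx":0,"ry":0,"rz":0,"gripper":1},
  {"tx":0,"ty":0,"tz":-2,"rx":0,"ry":0,"rz":0,"gripper":1},
  {"tx":0,"ty":0,"tz":-2,"rx":0,"ry":0,"rz":0,"gripper":1},
  {"tx":0,"ty":0,"tz":-2,"rx":0,"ry":0,"rz":0,"gripper":1},
  {"tx":0,"ty":0,"tz":-1,"rx":0,"ry":0,"rz":0,"gripper":1},
  {"tx":0,"ty":0,"tz":0,"rx":0,"ry":0,"rz":0,"gripper":1},
])

```text
clock: 16.05
eef_pos: [457.9, -17.0, 147.6]
tcp_rot: [3.139, 0.0, 1.571]
contact_force: [0.2, -0.9, -0.5]
opening: 1.0
```

>>> move_arm([
  {"tx":-1.2,"ty":0.4,"tz":0,"rx":0,"ry":0,"rz":0,"gripper":1},
  {"tx":-2.5,"ty":0.7,"tz":0,"rx":0,"ry":0,"rz":0,"gripper":1},
  {"tx":-3.4,"ty":0.8,"tz":0,"rx":0,"ry":0,"rz":0,"gripper":1},
  {"tx":-3.4,"ty":0.8,"tz":0,"rx":0,"ry":0,"rz":0,"gripper":1},
  {"tx":-3.4,"ty":0.8,"tz":0,"rx":0,"ry":0,"rz":0,"gripper":1},
  {"tx":-3.4,"ty":0.8,"tz":0,"rx":0,"ry":0,"rz":0,"gripper":1},
  {"tx":-3,"ty":0.8,"tz":0,"rx":0,"ry":0,"rz":0,"gripper":1},
  {"tx":-2,"ty":0.5,"tz":0,"rx":0,"ry":0,"rz":0,"gripper":1},
  {"tx":-1,"ty":0.3,"tz":0,"rx":0,"ry":0,"rz":0,"gripper":1},
  {"tx":-0.6,"ty":0.1,"tz":0,"rx":0,"ry":0,"rz":0,"gripper":1},
  {"tx":0,"ty":0,"tz":0,"rx":0,"ry":0,"rz":0,"gripper":1},
  {"tx":0,"ty":0,"tz":0,"rx":0,"ry":0,"rz":0,"gripper":1},
])

```text
clock: 17.25
eef_pos: [516.7, -255.1, 146.1]
tcp_rot: [-3.141, -0.001, 1.571]
contact_force: [-0.7, 0.3, 0.0]
opening: 0.999
```

```bash
cat > chk.py <<'E'
from rig import r
from h import *
a,d=r.grab_frame("side");W=world(r.camera_model("side"),d);np.savez('last.npz',a=a,d=d)
for n,(x,y) in dict(L=(522,221),M=(456.7,-17),R=(517,-255)).items():
    m=(d>0)&(np.hypot(W[...,0]-x,W[...,1]-y)<45)&(W[...,2]>12)&(W[...,2]<78)
    P=W[m]; print(n,len(P),fit(P,30).x.round(1) if len(P)>50 else '')
E
python3 st.py 4; python3 chk.py
```

```text
17.45 [ 516.97 -255.23  146.43] [ 3.1416e+00 -1.0000e-04  1.5717e+00] 1.0011869734804166 F [ 0.18  0.62 -0.33] [0.49 0.22 0.48] T [ 0.047 -0.029 -0.017]
L 1071 [521.3 220.5]
M 884 [455.9 -17.2]
R 691 [ 516.9 -255.7]
```

>>> move_arm([
  {"tx":0,"ty":0,"tz":1,"rx":0,"ry":0,"rz":0,"gripper":1},
  {"tx":0,"ty":0,"tz":2,"rx":0,"ry":0,"rz":0,"gripper":1},
  {"tx":0,"ty":0,"tz":2,"rx":0,"ry":0,"rz":0,"gripper":1},
  {"tx":0,"ty":0,"tz":2,"rx":0,"ry":0,"rz":0,"gripper":1},
  {"tx":0,"ty":0,"tz":2,"rx":0,"ry":0,"rz":0,"gripper":1},
  {"tx":0,"ty":0,"tz":1,"rx":0,"ry":0,"rz":0,"gripper":1},
  {"tx":0,"ty":0,"tz":0.7,"rx":0,"ry":0,"rz":0,"gripper":1},
  {"tx":0,"ty":0,"tz":0.3,"rx":0,"ry":0,"rz":0,"gripper":1},
  {"tx":0,"ty":0,"tz":0,"rx":0,"ry":0,"rz":0,"gripper":1},
  {"tx":0,"ty":0,"tz":0,"rx":0,"ry":0,"rz":0,"gripper":0.5},
  {"tx":0,"ty":0,"tz":0,"rx":0,"ry":0,"rz":0,"gripper":0.5},
  {"tx":0,"ty":0,"tz":0,"rx":0,"ry":0,"rz":0,"gripper":0.5},
])

```text
clock: 18.7
eef_pos: [517.3, -256.2, 36.8]
tcp_rot: [3.141, 0.0, 1.571]
contact_force: [-0.5, 0.2, 0.2]
opening: 0.751
```

>>> move_arm([
  {"tx":0,"ty":0,"tz":0,"rx":0,"ry":0,"rz":0,"gripper":0},
  {"tx":0,"ty":0,"tz":0,"rx":0,"ry":0,"rz":0,"gripper":-0.5},
  {"tx":0,"ty":0,"tz":0,"rx":0,"ry":0,"rz":0,"gripper":-1},
  {"tx":0,"ty":0,"tz":0,"rx":0,"ry":0,"rz":0,"gripper":-1},
  {"tx":0,"ty":0,"tz":0,"rx":0,"ry":0,"rz":0,"gripper":-1},
])

```text
clock: 19.2
eef_pos: [517.7, -256.3, 37.2]
tcp_rot: [3.14, 0.001, 1.571]
contact_force: [-1.4, 0.1, 5.7]
opening: 0.692
```

>>> move_arm([
  {"tx":0,"ty":0,"tz":-0.3,"rx":0,"ry":0,"rz":0,"gripper":-1},
  {"tx":0,"ty":0,"tz":-0.7,"rx":0,"ry":0,"rz":0,"gripper":-1},
  {"tx":0,"ty":0,"tz":-1,"rx":0,"ry":0,"rz":0,"gripper":-1},
  {"tx":0,"ty":0,"tz":-1,"rx":0,"ry":0,"rz":0,"gripper":-1},
  {"tx":0,"ty":0,"tz":-1,"rx":0,"ry":0,"rz":0,"gripper":-1},
  {"tx":0,"ty":0,"tz":-0.7,"rx":0,"ry":0,"rz":0,"gripper":-1},
  {"tx":0,"ty":0,"tz":-0.3,"rx":0,"ry":0,"rz":0,"gripper":-1},
  {"tx":0,"ty":0,"tz":0,"rx":0,"ry":0,"rz":0,"gripper":-1},
  {"tx":0,"ty":0,"tz":0,"rx":0,"ry":0,"rz":0,"gripper":-1},
  {"tx":0,"ty":0,"tz":0,"rx":0,"ry":0,"rz":0,"gripper":-1},
])

```text
clock: 20.2
eef_pos: [516.7, -255.8, 85.8]
tcp_rot: [-3.141, -0.0, 1.571]
contact_force: [-0.7, 0.2, -5.9]
opening: 0.684
```

```bash
python3 st.py 16
```

```text
21.0 [ 517.03 -256.     86.29] [3.1416 0.     1.5708] 0.6933847488660819 F [ 0.14 -0.09 -4.7 ] [0.28 0.43 0.43] T [-0.018  0.009  0.006]
```

The right tin weighs about 4.7 N (0.48 kg), clearly the heaviest. It stays in the hand, and I raise it another 15 cm so its bottom is at about 20 cm.

>>> move_arm([
  {"tx":0,"ty":0,"tz":-0.5,"rx":0,"ry":0,"rz":0,"gripper":-1},
  {"tx":0,"ty":0,"tz":-1.2,"rx":0,"ry":0,"rz":0,"gripper":-1},
  {"tx":0,"ty":0,"tz":-1.8,"rx":0,"ry":0,"rz":0,"gripper":-1},
  {"tx":0,"ty":0,"tz":-2,"rx":0,"ry":0,"rz":0,"gripper":-1},
  {"tx":0,"ty":0,"tz":-2,"rx":0,"ry":0,"rz":0,"gripper":-1},
  {"tx":0,"ty":0,"tz":-2,"rx":0,"ry":0,"rz":0,"gripper":-1},
  {"tx":0,"ty":0,"tz":-2,"rx":0,"ry":0,"rz":0,"gripper":-1},
  {"tx":0,"ty":0,"tz":-1.8,"rx":0,"ry":0,"rz":0,"gripper":-1},
  {"tx":0,"ty":0,"tz":-1.2,"rx":0,"ry":0,"rz":0,"gripper":-1},
  {"tx":0,"ty":0,"tz":-0.5,"rx":0,"ry":0,"rz":0,"gripper":-1},
  {"tx":0,"ty":0,"tz":0,"rx":0,"ry":0,"rz":0,"gripper":-1},
  {"tx":0,"ty":0,"tz":0,"rx":0,"ry":0,"rz":0,"gripper":-1},
])

```text
clock: 22.2
eef_pos: [516.6, -255.8, 235.6]
tcp_rot: [-3.141, -0.0, 1.571]
contact_force: [0.1, -0.0, -5.1]
opening: 0.691
```

>>> move_arm([
  {"tx":0,"ty":0,"tz":0,"rx":0,"ry":0,"rz":0,"gripper":-1},
  {"tx":0,"ty":0,"tz":0,"rx":0,"ry":0,"rz":0,"gripper":-1},
  {"tx":0,"ty":0,"tz":0,"rx":0,"ry":0,"rz":0,"gripper":-1},
  {"tx":0,"ty":0,"tz":0,"rx":0,"ry":0,"rz":0,"gripper":-1},
  {"tx":0,"ty":0,"tz":0,"rx":0,"ry":0,"rz":0,"gripper":-1},
])

```text
clock: 22.7
eef_pos: [517.0, -256.0, 236.2]
tcp_rot: [-3.141, -0.0, 1.571]
contact_force: [-0.9, -0.5, -5.4]
opening: 0.687
```

```bash
python3 st.py 6; python3 chk.py; python3 - <<'E'
import numpy as np,cv2
from rig import r
a,d=r.grab_frame("scene");b=np.load('last.npz')['a']
cv2.imwrite('pics/4.png',cv2.resize(np.vstack([a[60:360,100:560],b[20:320,150:610]])[:,:,::-1],None,fx=1,fy=1))
E
```

```text
23.0 [ 517.   -256.    236.32] [3.1416 0.     1.5708] 0.6900705728444874 F [ 0.09  0.15 -4.79] [0.31 0.33 0.58] T [-0.016  0.039  0.047]
L 1081 [521.3 220.5]
M 884 [455.9 -17.1]
R 0
```

View pics/4.png

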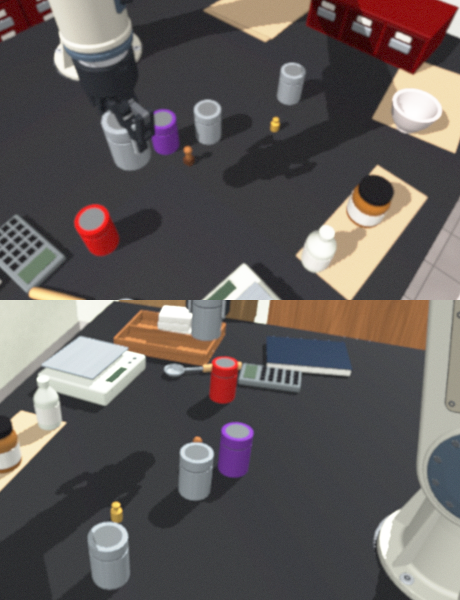

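The heavy tin is held upright at about (127,140) in the scene crop. The left tin (291,83) and middle tin (207,121) stand in their places. The weight (275,125), stamp (189,155) and both look-alikes are still standing.

```bash
python3 -c "
from rig import r
print(r.sign_off(), r.sense()['clock'])"
```

```text
the job is handed in; nothing more can be done
the job is handed in; nothing more can be done
```

I lifted the tins in order, left, middle, right, and felt about 1.6 N, 2.4 N and 4.7 N. The left and middle tins were set back upright and released only after I felt contact with the counter. The right tin is the heaviest (about 0.48 kg), so it stayed in the hand, and I handed the job in at about 23 s of the 64 s allowed.

- **Held tin:** it is upright and still, with its bottom about 20 cm above the counter and the grip unchanged at 60 N. The height comes from the arm's pose, not from a direct measurement of the tin.
- **Lighter tins:** the last side-camera fit puts both within 1 mm of where they stood at the start.
- **Other things:** the final pictures show the brass weight, the stamp and both look-alikes standing where they were. I checked these by eye only.
- **Failed or disagreeing checks:** the first move call was refused as invalid input, without moving the arm. When setting down the left tin, it was still hanging slightly, so I lowered it 1 mm more before letting go.

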